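# Load the full wire cassette into the solder feeder

## Task

The solder-wire feeder has run empty. Three identical closed wire cassettes lie on the soldering board and only one still has a full spool, so heft them to find the heavy one, lay that one gently in the feeder's sloping cradle with its brass nozzle in the slot of the end stop and push it fully home, let go, then swing the hold-down arm right down onto it. Never close the arm on an empty cassette; leave the empty ones lying flat on the board and do not push the other things about.

Things in the scene. Friction and masses are not known exactly. Their poses are not given: they have to be found in the camera images.
- cassette_a: Closed grey plastic box, 104 (x) x 48 (y) x 40 (z) mm, blue disc on its lid. Origin: centre of the underside, z out of the lid. A brass nozzle, 10 mm dia and long, stands out of its -x end, axis 20 mm above the underside. Starts flat on the soldering board (top z = 0.018), nozzle roughly towards the robot. Empty about 0.11 kg, full about 0.44 kg; which is full changes from start to start.
- cassette_b: The same as cassette_a.
- cassette_c: The same as cassette_a.
- nozzle_a (a point): Tip of cassette_a's nozzle, at (-62, 0, 20) mm in the cassette's frame.
- nozzle_b (a point): The same on cassette_b.
- nozzle_c (a point): The same on cassette_c.
- feeder: The solder-wire feeder, fixed to the bench: grey foot 148 x 86 mm, green drive housing, on top of it the sloping aluminium cradle. Origin: centre of the foot on the bench, z up, its x axis points the way the cradle rises.
- cradle: Aluminium cradle on the feeder, sloping 0.52 rad, rising away from the robot. Origin: on its floor, 80 mm over the bench, where the underside's centre of a home cassette lies. x up the slope, z square out of the floor. End stop face at x = -52 mm, 8 thick, 28 high; its slot, open at the top, y = -8 to 8 mm, starts 11 mm above the floor. No upper stop; a cassette must be pushed down to the stop.
- holddown (a joint): Hinge of the hold-down arm, rad: 0 = down along the cradle, 0.8 mm above a cassette that is fully home; grows as the arm is lifted; it starts up at 1.75 to 2.0 (limit 2.1). Stiff enough to stay where it is left (about 0.05 Nm, under 1 N at the sleeve).
- holddown_hinge (a point): Axis of the arm's hinge, at (74, 0, 66) mm in the cradle's frame; it runs along the cradle's y. The hinge stands between two cheeks, 30 mm over all in y, x = 65 to 83 mm, up to 72 mm above the cradle floor.
- holddown_grip (a point): Middle of the red sleeve at the arm's free end, 62 mm from the hinge; the sleeve is 28 mm long along the arm, 16 mm wide along the cradle's y, 12 mm thick. At joint value q it lies at (74 - 62 cos q, 0, 66 + 62 sin q) mm in the cradle's frame. A rubber-footed spindle stands out of the arm's underside 36 mm from the hinge.
- charcoal_block: Bystander: black charcoal block 41 x 63 x 22 mm at the back of the soldering board. Origin: centre of the underside.
- steel_weight: Bystander: round black weight, 58 mm wide, 47 mm high, between the board and the feeder. Origin: centre of the underside.
- pliers_pink: Bystander: pink pliers, 134 mm long, lying left of the feeder. Origin: centre of the underside.
- white_bowl: Bystander: white bowl, 107 mm wide, 67 mm high, behind on the left. Origin: centre of the underside.
- cradle_lips (a point): Point at the cradle's origin. Four guide lips along the cradle's sides, 53 mm apart (y = -26.5 to 26.5), 12 mm high, then flared outward to 19 mm, at x = -52 to -26 and 26 to 52 mm in the cradle's frame; between them the sides are open for the fingers.

How it is judged:
By the outcome, as a careful person would: the job done as asked, in the order asked, and still so for the second after the job is handed in, with the robot touching nothing.
It also fails if it takes over 61 s, if anything falls off the work surface, if the arm or the gripper's body presses on something with over 40 N, if the wrist force passes 120 N, or if a joint passes its speed limit or range.

## Robot

A 6-joint arm with a two-finger parallel gripper is mounted at the origin on a cart in front of the work surface, level with it; the furniture and walls round the work are solid. World frame = base frame: x ahead of the robot, y to its left, z up, the work surface at z = 0. Lengths are in mm, angles in rad, forces in N, time in s.
With the tool pointing down it reaches from about 300 to 775 mm from the base axis. Payload 14.6 kg.
Tool frame: the origin (TCP) lies between the finger pads; the fingertips stand ahead of it and the grasp point (between the pads) lies 11 mm behind it (manip.finger_overhang is the z of the fingertips in the tool frame, in mm); z points along the fingers, y is the line along which they close (so a half turn about z gives the same grasp; the last joint's range is limited). The gripper opens to 94 mm and grips with 3 to 60 N. Pads are 16 mm wide; open, the fingers measure 119 mm over their backs; the gripper's body (75 mm by 177 mm) begins 78 mm behind the grasp point.
Start: joints at [-1.254, 0.3, 1.521, -0, 1.321, -0.067], TCP at [205.938, -509.979, 213.446] pointing down, gripper open.
Joint ranges: [-3.03, 3.03], [-0.79, 2.21], [0.23, 2.52], [-1.04, 4.18], [0, 3.07], [-2.55, 2.55]. Speed limits (rad/s): [2.22, 2.22, 2.57, 3.14, 3.14, 3.14].

## Interface

Orientations are given as [roll, pitch, yaw] about the fixed x, y, z axes, in that order (R = Rz(yaw) Ry(pitch) Rx(roll)).
In Python, from cell import manip gives the robot as it stands.
- The arm moves only by the tool jog_arm, never from a script. Its argument "series" is a list of rows, each a list of 7 numbers: the shift along the world's x, y, z as a fraction of full scale, then the turn, a rotation vector about the world's x, y, z as a fraction of full scale, then the closure, from 0 (fully open) to 1 (shut). In form: [[dx, dy, dz, wx, wy, wz, fingers], ...]. A call has 1 to 8 rows; each row is the pose to reach, as a shift and turn from the pose commanded when the call began; what a row does not reach only later rows make up. Full scale, the value 1, is 120 mm for a shift and 90 degrees for a turn. A row lasts 1/12 s, in which the tool goes at most 41.7 mm and 7.16 degrees, less where a joint would pass 70% of its speed; a pose out of reach is approached as far as the arm can. A call with a number of a shift or a turn outside -1 to 1 is refused whole. A call with a gripper value outside its range is refused whole. The fingers move at their own pace and stop on an object; "grip_force" is the grip in N (left out, the last holds). Time passes only in rows, so rows that repeat a pose let the fingers close. It gives the time, the measured TCP pose, the force, the opening and the grip force at its end, in the units of the state.
- manip.read_state(): the state, without advancing time (a new reading comes with each control period).
- manip.camera(name): name is "side" or "top" or "wrist"; returns a dict with "frame" (384x512x3 uint8, red, green, blue), "vfov" (degrees; the focal length in pixels is half the picture's height over the tangent of half this angle, whatever the lens; pixels are square), "cx", "cy" (the principal point, pixels), "R" (3x3) and "t" (3): a world point X has camera coordinates R X + t; the wrist camera has in their place "hand_eye" (4x4, takes a point from camera to tool coordinates, whose origin is the TCP and whose axes are the flange's). Camera axes: x right, y down, z forward; pixel columns grow to the right and rows downward; lengths in mm; the calibration is good to about 2 mm. A picture is of the moment at which its call begins: read the wrist's pose just before it. There is no depth.
- manip.sign_off(): hands the job in; it is judged then, once.
The state is a dict: "clock": time; "joints": joint angles; "qd": joint speeds; "effort": joint torques, N m; "eef_pos": TCP position; "eef_rot": TCP orientation; "wrist_force": force on the tool from outside, world axes, zero at the start; "moment": the same for the moment, N m; "finger_gap": finger opening in mm; "finger_force": force on a finger pad.
Only numpy, scipy, OpenCV 4.12 (cv2) and the standard library are available. Lean on these libraries where they do the work, as an engineer would, in place of code of your own. Each camera call takes 0.05 s, during which the arm holds its last target. There are 200 camera calls.

## Working session

There is one attempt and no reset: what is moved stays moved. The work goes in short steps, Python scripts to look and compute and a tool call to move; the robot and the scene stay as the last step left them, time stands still between calls to the robot, and variables do not carry over. Pictures are saved under pics/ and viewed, at most 10 in all, crops included, and the job is handed in when it is done.

Besides the shell and the picture viewer there is one more tool, called after ">>>" as a command line: name --pt "numbers of a row" for each row, then --argument value for the rest. jog_arm: Moves the arm, as the interface text tells. Its arguments: {"type":"object","properties":{"series":{"type":"array"},"grip_force":{"type":"number"}},"required":["series"]}

```bash
ls; mkdir -p pics
cat > h.py <<'E'
import numpy as np, cv2
from cell import manip
def cam(n):
    c=manip.camera(n); f=c["frame"]; c["f"]=f.shape[0]/2/np.tan(np.radians(c["vfov"])/2); return c
def ray(c,u,v):
    d=np.array([(u-c["cx"])/c["f"],(v-c["cy"])/c["f"],1.]); R=np.array(c["R"]); t=np.array(c["t"])
    return -R.T@t, R.T@d
def onz(c,u,v,z):
    o,d=ray(c,u,v); return o+d*(z-o[2])/d[2]
def proj(c,X):
    p=np.array(c["R"])@np.array(X,float)+np.array(c["t"]); return p[:2]/p[2]*c["f"]+[c["cx"],c["cy"]]
E
python3 - <<'E'
from h import *
print({k:np.round(v,3) if not isinstance(v,dict) else v for k,v in manip.read_state().items()}, manip.finger_overhang)
for n in("side","top"):
    c=cam(n); cv2.imwrite(f"pics/{n}0.png",c["frame"][:,:,::-1]); o,_=ray(c,0,0); print(n,o,c["f"],c["cx"],c["cy"])
E
```

```text
pics
{'clock': np.float64(0.0), 'joints': array([-1.254,  0.3  ,  1.522, -0.   ,  1.321, -0.067]), 'qd': array([ 0.   ,  0.002,  0.   , -0.001, -0.002,  0.   ]), 'effort': array([-1.0000e-03, -5.3180e+01, -3.5274e+01,  7.1000e-02,  2.4000e-02,
       -0.0000e+00]), 'eef_pos': array([ 205.863, -509.756,  212.892]), 'eef_rot': array([-3.14 , -0.   ,  0.384]), 'wrist_force': array([-0.995, -0.106, -0.24 ]), 'moment': array([-0.008,  0.004, -0.001]), 'finger_force': np.float64(0.0), 'finger_gap': np.float64(94.121)} 8.0
side [ 258.69594674 1092.98636433  861.60921868] 390.5573269075102 256.0579975831898 192.5664161352832
top [ 415.38628079  -78.07841262 1227.57434869] 391.58033882992356 260.9789549632324 192.64719670236218
```

View pics/top0.png

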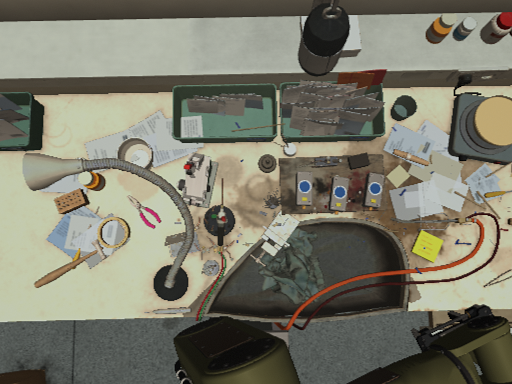

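View pics/side0.png

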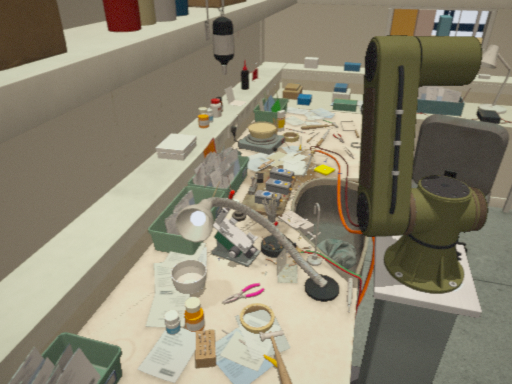

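The top view shows three cassettes with blue discs at (304,187), (340,191) and (374,188), nozzles pointing down-image. The feeder is near (200,178), with the lamp's gooseneck passing at (188,220). The side view shows the feeder at (238,240) and the gooseneck over it on the robot side.

Run:
```python
from h import *
c=cam("top"); f=c["frame"]
s=cam("side")["frame"]
a=cv2.resize(f[140:260,150:300],(750,600),interpolation=cv2.INTER_CUBIC)
b=cv2.resize(s[190:290,190:315],(750,600),interpolation=cv2.INTER_CUBIC)
cv2.imwrite("pics/t1.png",a[:,:,::-1]); cv2.imwrite("pics/s1.png",b[:,:,::-1])
hsv=cv2.cvtColor(f,cv2.COLOR_RGB2HSV)
def blobs(m,z,amin=15,roi=None):
    n,l,st,ce=cv2.connectedComponentsWithStats(m.astype(np.uint8))
    for i in range(1,n):
        if st[i,4]>=amin and 150<ce[i][0]<400 and 130<ce[i][1]<260:
            print(st[i],np.round(ce[i],1),np.round(onz(c,*ce[i],z),1))
H,S,V=[hsv[...,i].astype(int) for i in range(3)]
print("blue");blobs((abs(H-110)<12)&(S>140)&(V>80),58)
print("brass/yellow");blobs((abs(H-24)<9)&(S>110)&(V>90),38,6)
print("red");blobs(((H<7)|(H>173))&(S>150)&(V>70),150,4)
```

```text
blue
[300 182   9  10  70] [304.3 186.3] [ 582.5 -219.5   58. ]
[371 184   9   9  67] [374.9 188.1] [ 572.3 -432.9   58. ]
[335 188  10   9  70] [339.6 191.8] [ 563.3 -325.6   58. ]
brass/yellow
[387 186   6   5  10] [388.8 188.1] [ 574.  -481.7   38. ]
[302 197   5   4  19] [303.9 198.6] [ 547.5 -219.4   38. ]
[371 199   5   4  19] [373.1 200.4] [ 537.  -431.1   38. ]
[336 203   5   4  17] [338.2 204.2] [ 527.7 -323.5   38. ]
[388 203   4   3   8] [389.  204.2] [ 524.1 -479.1   38. ]
[302 205   4   4  13] [303.6 206.7] [ 522.6 -217.6   38. ]
[369 207   3   4  11] [370.1 208.4] [ 512.9 -420.4   38. ]
[376 209  44  30 422] [396.9 224.1] [ 463.2 -499.    38. ]
[335 211   3   3   9] [336. 212.] [ 504.1 -315.7   38. ]
[218 247   5   4  17] [219.6 248.5] [402.3  39.6  38. ]
red
[184 164   7   6  29] [187.  166.2] [633.3 117.4 150. ]
[325 206   2   2   4] [325.5 206.5] [ 511.6 -265.   150. ]
[221 217   5   4  15] [222.9 218.6] [484.7  18.8 150. ]
```

View pics/t1.png

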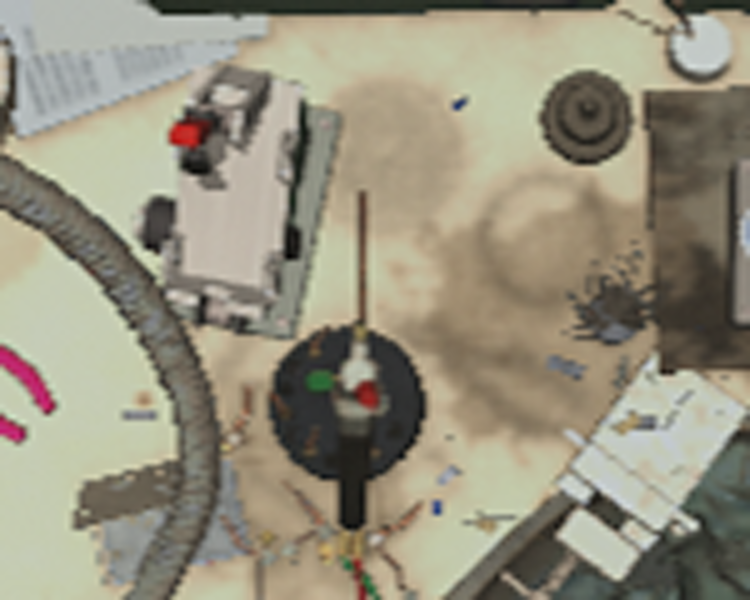

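View pics/s1.png

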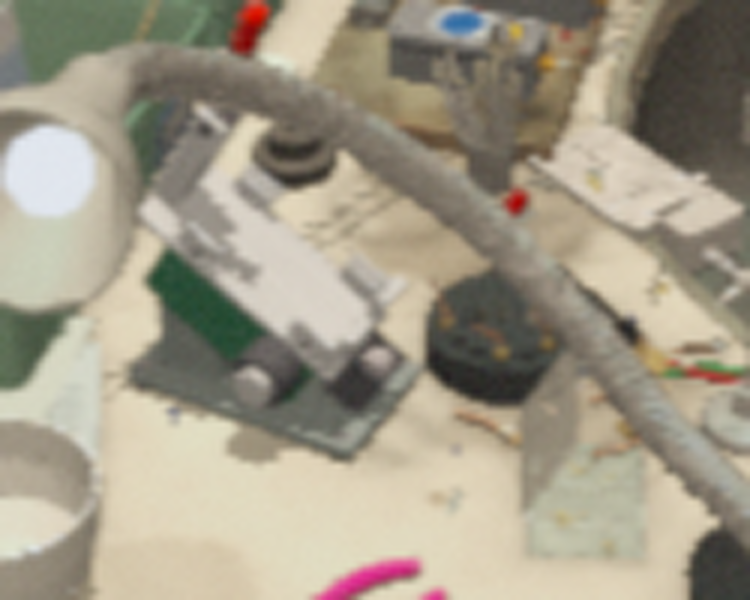

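Top crop: the foot's right edge runs from crop (338,105) to (292,335), so the feeder's yaw is about -0.2. The red sleeve is at (187,132) and a helper stand at (350,400). In the side crop, the red sleeve is at (250,25), the stand's knob at (517,200), and the gooseneck arches over the robot side. Next I triangulate the sleeve, knob and gooseneck.

```bash
cat >> h.py <<'E'
def tri(rays):
    A=np.zeros((3,3));b=np.zeros(3)
    for o,d in rays:
        d=d/np.linalg.norm(d);P=np.eye(3)-np.outer(d,d);A+=P;b+=P@o
    X=np.linalg.solve(A,b); return X,max(np.linalg.norm(np.cross(X-o,d/np.linalg.norm(d))) for o,d in rays)
def red(f,box,amin=4):
    h=cv2.cvtColor(f,cv2.COLOR_RGB2HSV).astype(int);m=((h[...,0]<7)|(h[...,0]>173))&(h[...,1]>150)&(h[...,2]>70)
    n,l,st,ce=cv2.connectedComponentsWithStats(m.astype(np.uint8))
    return [(st[i],ce[i].round(1)) for i in range(1,n) if st[i,4]>=amin and box[0]<ce[i][0]<box[1] and box[2]<ce[i][1]<box[3]]
E
python3 - <<'E'
from h import *
t=cam("top"); s=cam("side")
for r in red(s["frame"],(190,320,180,300)): print("side red",*r)
print("sleeve",tri([ray(t,187,166.2),ray(s,231.6,194)]))
print("knob",tri([ray(t,222.9,218.6),ray(s,276.2,223.3)]))
sc=np.array([(223,201),(238,205),(255,215),(273,230),(285,242),(297,257),(314,277)],float)
for u,v in [(150,177),(165,186),(178,199),(187,214),(190,228),(188,242),(181,256)]:
    best=min(((np.min([np.linalg.norm(np.cross(b-a,proj(s,onz(t,u,v,z))-a))/np.linalg.norm(b-a)+ (0 if -.2<=np.dot(b-a,proj(s,onz(t,u,v,z))-a)/np.dot(b-a,b-a)<=1.2 else 50) for a,b in zip(sc[:-1],sc[1:])]),z) for z in range(20,500,5)))
    print((u,v),best,np.round(onz(t,u,v,best[1])))
# feeder: cradle corners guesses
for n,u,v,z in [("footR_top",217.6,161,6),("footR_bot",208.4,207,6),("footL_bot",186,203,6)]: print(n,np.round(onz(t,u,v,z)))
E
```

```text
side red [229 190   6   9  32] [231.3 193.8]
side red [275 222   3   3   8] [275.9 222.9]
sleeve (array([615.88349169, 101.88234742, 235.56414834]), np.float64(0.25577562934541803))
knob (array([487.4739208 ,  23.55194909,  95.33293812]), np.float64(0.7353051995479152))
(150, 177) (np.float64(0.07429348503182717), 260) [586. 190. 260.]
(165, 186) (np.float64(0.5107989716559235), 230) [567. 159. 230.]
(178, 199) (np.float64(0.017531220167487777), 195) [536. 133. 195.]
(187, 214) (np.float64(0.5775338240388945), 155) [499. 116. 155.]
(190, 228) (np.float64(0.28110410352495996), 120) [462. 114. 120.]
(188, 242) (np.float64(0.3112314088404609), 90) [423. 125.  90.]
(181, 256) (np.float64(0.21441851568191103), 65) [383. 150.  65.]
footR_top [677.  47.   6.]
footR_bot [531.  77.   6.]
footL_bot [545. 147.   6.]<stdin>:8: DeprecationWarning: Arrays of 2-dimensional vectors are deprecated. Use arrays of 3-dimensional vectors instead. (deprecated in NumPy 2.0)
```

>>> jog_arm --pt "1 0.1 0.3 0 0 -0.1 0" --pt "1 0.1 0.3 0 0 -0.2 0" --pt "1 0.1 0.3 0 0 -0.28 0" --pt "1 0.1 0.3 0 0 -0.33 0" --pt "1 0.1 0.3 0 0 -0.33 0" --grip_force 20

```text
clock: 0.72
eef_pos: [328.5, -497.4, 249.9]
eef_rot: [3.141, -0.001, -0.139]
wrist_force: [0.4, -0.3, 0.5]
finger_gap: 94.2
finger_force: 0.0
```

>>> jog_arm --pt "0.9 0.3 0 0 0 0 0" --pt "0.9 0.3 0 0 0 0 0" --pt "0.9 0.3 0 0 0 0 0" --pt "0.9 0.3 0 0 0 0 0"

```text
clock: 1.05
eef_pos: [438.2, -459.5, 248.7]
eef_rot: [-3.141, -0.0, -0.13]
wrist_force: [-0.0, 1.0, -0.9]
finger_gap: 94.2
finger_force: 0.0
```

The sleeve triangulates to (616,102,236). The foot's right edge measures 149 mm, as it should, and gives yaw -0.20. The gooseneck passes close above the cradle at about (536,133,195), so I'll check it from closer in. Now a wrist view near the cassettes.

```bash
cat >> h.py <<'E'
from scipy.spatial.transform import Rotation as Ro
def wcam():
    s=manip.read_state(); c=cam("wrist"); he=np.array(c["hand_eye"])
    T=np.eye(4);T[:3,:3]=Ro.from_euler("xyz",s["eef_rot"]).as_matrix();T[:3,3]=s["eef_pos"]
    W=np.linalg.inv(T@he); c["R"]=W[:3,:3]; c["t"]=W[:3,3]; c["T"]=T; return c
def mask(f,kind):
    h=cv2.cvtColor(f,cv2.COLOR_RGB2HSV).astype(int);H,S,V=h[...,0],h[...,1],h[...,2]
    return {"blue":(abs(H-110)<12)&(S>140)&(V>80),"brass":(abs(H-24)<9)&(S>110)&(V>90)}[kind].astype(np.uint8)
def blobs(m,amin):
    n,l,st,ce=cv2.connectedComponentsWithStats(m); return [(st[i],ce[i]) for i in range(1,n) if st[i,4]>=amin]
E
python3 - <<'E'
from h import *
c=wcam(); cv2.imwrite("pics/w0.png",c["frame"][:,:,::-1]); print(np.round(c["hand_eye"],2),c["f"],c["cx"],c["cy"])
for k,z,a in(("blue",58,100),("brass",38,30)):
    for st,ce in blobs(mask(c["frame"],k),a): print(k,st,ce.round(1),onz(c,*ce,z).round(1))
E
```

```text
[[ 0.0000e+00 -9.7000e-01 -2.3000e-01  6.5850e+01]
 [ 1.0000e+00  0.0000e+00 -0.0000e+00 -5.0000e-02]
 [ 0.0000e+00 -2.3000e-01  9.7000e-01 -1.7104e+02]
 [ 0.0000e+00  0.0000e+00  0.0000e+00  1.0000e+00]] 326.2426262784111 258.2938286177753 188.29559842920213
blue [201  32  29  32 707] [214.7  47.3] [ 573.6 -431.4   58. ]
blue [  0  50  27  30 651] [12.2 64.8] [ 584.2 -218.5   58. ]
blue [101  56  29  30 670] [114.9  70.4] [ 564.8 -323.8   58. ]
brass [322   0  35  26 426] [337.5  11.4] [ 595.6 -564.9   38. ]
brass [264  34  11  13  64] [268.5  40.2] [ 576.9 -488.5   38. ]
brass [207  81  14  11 140] [213.1  86.1] [ 537.7 -421.2   38. ]
brass [ 14  97  15  12 137] [ 21.1 102.5] [ 548.3 -202.5   38. ]
brass [111 103  14  11 141] [117.5 107.8] [ 528.5 -309.6   38. ]
brass [209 104  12  10  92] [214.8 108.3] [ 513.6 -419.2   38. ]
brass [370 104  21  15 160] [380.5 111. ] [ 486.1 -605.7   38. ]
brass [241 107  18  21 144] [250.5 114.8] [ 501.2 -458.4   38. ]
brass [392 108  12   9  61] [398.  111.9] [ 482.6 -625.4   38. ]
brass [452 108   8  18  55] [454.2 115.7] [ 470.  -688.9   38. ]
brass [ 30 119  14  11 108] [ 37.5 123.5] [ 523.3 -214.3   38. ]
brass [333 118  16   7  51] [341.3 121.7] [ 480.  -560.6   38. ]
brass [253 121  14  14  69] [259.2 128.3] [ 484.8 -466.3   38. ]
brass [120 125  12   8  73] [125.8 128.2] [ 504.8 -313.8   38. ]
brass [ 291  133  118   86 4875] [355.8 172.8] [ 418.3 -573.4   38. ]
brass [281 140  13  10  37] [286.5 144.1] [ 462.7 -495.5   38. ]
brass [393 141  20  13  92] [401.9 147. ] [ 441.9 -628.7   38. ]
brass [384 143   9  13  55] [388.2 149.1] [ 441.6 -612.7   38. ]
brass [448 264  44  68 667] [476.7 293.4] [ 238.7 -719.4   38. ]
brass [ 26 267  22  65 451] [ 33.  301.8] [ 301.2 -143.5   38. ]
brass [467 316   8  11  37] [470.6 320.7] [ 198.9 -712.1   38. ]
brass [229 355 187   6 594] [317.5 358. ] [ 167.3 -505.4   38. ]
```

View pics/w0.png

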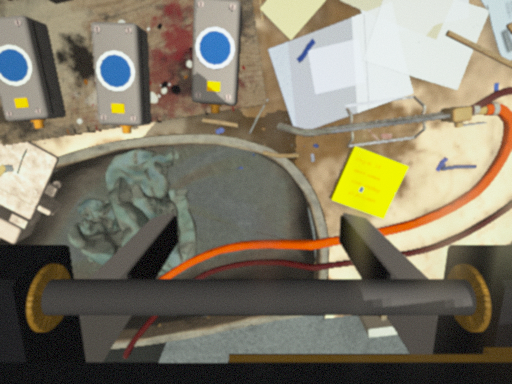

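The wrist view shows three lids with discs at (215,47), (115,70) and (12,65), and nozzles at (215,108), (126,128) and (37,123). Cassette C is at about (571,-431) with yaw -0.20, and B and A match the top view.

>>> jog_arm --pt "1 0.24 -0.9 0 0 -0.045 0" --pt "1 0.24 -0.9 0 0 -0.045 0" --pt "1 0.24 -0.9 0 0 -0.045 0" --pt "1 0.24 -0.9 0 0 -0.045 0" --pt "1 0.24 -0.9 0 0 -0.045 0" --pt "1 0.24 -0.9 0 0 -0.045 0"

```text
clock: 1.6
eef_pos: [553.5, -432.7, 139.1]
eef_rot: [-3.14, 0.003, -0.204]
wrist_force: [-0.5, -1.4, 0.9]
finger_gap: 94.1
finger_force: 0.0
```

Run:
```python
from h import *
c=wcam(); print(c["T"][:3,3].round(1), Ro.from_matrix(c["T"][:3,:3]).as_euler("xyz").round(3))
for k,z,a in(("blue",58,100),("brass",38,100)):
    for st,ce in blobs(mask(c["frame"],k),a): print(k,st,ce.round(1),onz(c,*ce,z).round(1))
print([manip.read_state()["wrist_force"].round(2) for _ in range(3)])
```

```text
[ 553.5 -432.7  139.1] [-3.14e+00  3.00e-03 -2.04e-01]
blue [233 153  28  39 764] [246.4 171.5] [ 574.8 -427.4   58. ]
blue [ 105  191   38   36 1042] [123.6 209. ] [ 564.8 -323.9   58. ]
blue [  0 199  11  30 233] [  3.8 214.1] [ 580.3 -227.4   58. ]
brass [316   0  52  19 405] [345.3   7.7] [ 679.2 -525.7   38. ]
brass [381   0  74  33 879] [417.7  16.8] [ 661.8 -578.7   38. ]
brass [311  39  27  19 262] [324.7  48.4] [ 654. -506.   38.]
brass [380  83  42  36 735] [400.   99.2] [ 604.  -559.3   38. ]
brass [ 14 102  14  15 113] [ 20.8 109.1] [ 658.6 -257.6   38. ]
brass [ 297  176   58   95 1999] [323.2 233.3] [ 503.2 -480.7   38. ]
brass [244 213  18  12 211] [252.3 218.5] [ 529.4 -422.1   38. ]
brass [283 221  21  21 223] [292.4 230.1] [ 511.7 -454.6   38. ]
brass [387 225  35  19 298] [404.8 235.1] [ 486.9 -551.3   38. ]
brass [417 256  30  24 584] [432.7 267.1] [ 450.9 -573.    38. ]
brass [451 265  15  14 106] [456.9 271.5] [ 442.  -594.2   38. ]
brass [ 26 267  22  65 463] [ 33.2 301.6] [ 490.8 -204.4   38. ]
brass [467 267  25  65 550] [481.9 303.5] [ 404.3 -615.    38. ]
brass [292 355 102   6 358] [339.6 358. ] [ 371.8 -476.    38. ]
brass [229 356  62   5 219] [260. 358.] [ 387.4 -399.8   38. ]
[array([-0.78, -0.19,  0.17]), array([-0.78, -0.19,  0.17]), array([-0.78, -0.19,  0.17])]
```

>>> jog_arm --pt "0.15 0.015 -0.35 0 0 0 0" --pt "0.15 0.015 -0.65 0 0 0 0.2" --pt "0.15 0.015 -0.85 0 0 0 0.3" --pt "0.15 0.015 -0.9 0 0 0 0.35" --pt "0.15 0.015 -0.9 0 0 0 1" --pt "0.15 0.015 -0.9 0 0 0 1" --pt "0.15 0.015 -0.9 0 0 0 1" --pt "0.15 0.015 -0.9 0 0 0 1"

```text
clock: 2.32
eef_pos: [572.5, -432.3, 36.3]
eef_rot: [3.14, -0.003, -0.206]
wrist_force: [0.2, 0.8, -0.7]
finger_gap: 51.0
finger_force: 0.0
```

>>> jog_arm --pt "0 0 0 0 0 0 1" --pt "0 0 0 0 0 0 1" --pt "0 0 0 0 0 0 1" --pt "0 0 0.1 0 0 0 1" --pt "0 0 0.2 0 0 0 1" --pt "0 0 0.2 0 0 0 1" --pt "0 0 0.2 0 0 0 1" --pt "0 0 0.2 0 0 0 1"

```text
clock: 2.98
eef_pos: [571.9, -431.3, 57.4]
eef_rot: [-3.142, 0.0, -0.205]
wrist_force: [-0.0, 0.1, -1.4]
finger_gap: 47.8
finger_force: 20.0
```

>>> jog_arm --pt "0 0 0 0 0 0 1" --pt "0 0 0 0 0 0 1"

```text
clock: 3.15
eef_pos: [571.7, -431.2, 56.8]
eef_rot: [-3.141, 0.001, -0.205]
wrist_force: [0.5, -0.7, -1.2]
finger_gap: 48.0
finger_force: 20.0
```

>>> jog_arm --pt "0 0 0 0 0 0 1"

```text
clock: 3.23
eef_pos: [571.8, -431.3, 56.9]
eef_rot: [-3.141, 0.001, -0.205]
wrist_force: [0.2, 0.3, -1.8]
finger_gap: 47.8
finger_force: 20.0
```

>>> jog_arm --pt "0 0 0 0 0 0 1"

```text
clock: 3.32
eef_pos: [571.9, -431.3, 57.1]
eef_rot: [-3.141, 0.0, -0.205]
wrist_force: [0.7, -0.6, -1.2]
finger_gap: 47.9
finger_force: 20.0
```

C weighs about 1.4 N, so it is empty. I'll set it back down and go to B.

>>> jog_arm --pt "0 0 -0.1 0 0 0 1" --pt "0 0 -0.17 0 0 0 1" --pt "0 0 -0.2 0 0 0 1" --pt "0 0 -0.2 0 0 0 1" --pt "0 0 -0.2 0 0 0 0.4" --pt "0 0 -0.2 0 0 0 0.25" --pt "0 0 -0.2 0 0 0 0.2" --pt "0 0 0.1 0 0 0 0.2"

```text
clock: 3.98
eef_pos: [569.2, -429.2, 61.7]
eef_rot: [-3.136, 0.011, -0.205]
wrist_force: [0.1, -0.7, -1.1]
finger_gap: 71.2
finger_force: 0.0
```

>>> jog_arm --pt "0 0 0.25 0 0 0 0.2" --pt "0 0 0.3 0 0 0 0.2" --pt "-0.07 0.4 0.35 0 0 0.024 0.2" --pt "-0.07 0.7 0.35 0 0 0.024 0.2" --pt "-0.07 0.9 0.3 0 0 0.024 0.2" --pt "-0.07 0.9 0 0 0 0.024 0.2" --pt "-0.07 0.9 -0.2 0 0 0.024 0.2" --pt "-0.07 0.9 -0.3 0 0 0.024 0.2"

```text
clock: 4.65
eef_pos: [562.4, -322.1, 30.0]
eef_rot: [-3.14, 0.004, -0.167]
wrist_force: [-0.3, -0.4, 0.5]
finger_gap: 75.1
finger_force: 0.0
```

>>> jog_arm --pt "0 0 0 0 0 0 1" --pt "0 0 0 0 0 0 1" --pt "0 0 0 0 0 0 1" --pt "0 0 0 0 0 0 1" --pt "0 0 0 0 0 0 1" --pt "0 0 0.1 0 0 0 1" --pt "0 0 0.2 0 0 0 1" --pt "0 0 0.2 0 0 0 1"

```text
clock: 5.32
eef_pos: [564.8, -324.2, 61.2]
eef_rot: [3.14, -0.004, -0.168]
wrist_force: [-0.0, 0.1, 0.2]
finger_gap: 48.0
finger_force: 20.0
```

>>> jog_arm --pt "0 0 0 0 0 0 1" --pt "0 0 0 0 0 0 1" --pt "0 0 0 0 0 0 1"

```text
clock: 5.57
eef_pos: [563.3, -323.2, 57.1]
eef_rot: [-3.141, 0.001, -0.168]
wrist_force: [-0.5, 0.4, -1.1]
finger_gap: 47.7
finger_force: 20.0
```

>>> jog_arm --pt "0 0 0 0 0 0 1"

```text
clock: 5.65
eef_pos: [563.3, -323.3, 57.0]
eef_rot: [-3.141, 0.001, -0.168]
wrist_force: [0.9, 0.7, -1.2]
finger_gap: 48.0
finger_force: 20.0
```

Run:
```python
from h import *
c=wcam(); cv2.imwrite("pics/w1.png",c["frame"][:,:,::-1]); print(manip.read_state()["wrist_force"])
t=cam("top"); s=cam("side")
print("lamp base",onz(t,170,280,20).round(), tri([ray(t,80,163),ray(s,213,200)]), "weight top",onz(t,267,161,47).round())
```

```text
[-0.2410001   0.19171937 -0.86471937]
lamp base [311. 192.  20.] (array([596.25626176, 321.14825702, 350.04353203]), np.float64(9.511933240290215)) weight top [ 665. -109.   47.]
```

B weighs about 1.1 N, so it is empty too, and A should be the full one. I'll put B down and go to A.

>>> jog_arm --pt "0 0 -0.1 0 0 0 1" --pt "0 0 -0.17 0 0 0 1" --pt "0 0 -0.2 0 0 0 1" --pt "0 0 -0.2 0 0 0 1" --pt "0 0 -0.2 0 0 0 0.4" --pt "0 0 -0.2 0 0 0 0.25" --pt "0 0 -0.2 0 0 0 0.2" --pt "0 0 0.1 0 0 0 0.2"

```text
clock: 6.47
eef_pos: [560.6, -321.6, 62.7]
eef_rot: [-3.137, 0.01, -0.168]
wrist_force: [-0.5, -0.5, -0.4]
finger_gap: 71.3
finger_force: 0.0
```

>>> jog_arm --pt "0 0 0.25 0 0 0 0.2" --pt "0 0 0.4 0 0 0 0.2" --pt "0.135 0.4 0.6 0 0 0.069 0" --pt "0.135 0.7 0.6 0 0 0.069 0" --pt "0.135 0.885 0.6 0 0 0.069 0" --pt "0.135 0.885 0.6 0 0 0.069 0"

```text
clock: 6.97
eef_pos: [580.3, -212.5, 142.0]
eef_rot: [-3.141, -0.001, -0.055]
wrist_force: [-0.5, -0.7, 0.8]
finger_gap: 93.6
finger_force: 0.0
```

Run:
```python
from h import *
c=wcam(); cv2.imwrite("pics/w2.png",c["frame"][:,:,::-1]); print(c["T"][:3,3].round(1))
for k,z,a in(("blue",58,200),("brass",58,120),("brass",38,100)):
    for st,ce in blobs(mask(c["frame"],k),a):
        if 150<ce[0]<340: print(k,z,st,ce.round(1),onz(c,*ce,z).round(1))
```

```text
[ 580.3 -212.5  142. ]
brass 58 [257 229  18  13 201] [265.8 234.7] [ 546.3 -216.8   58. ]
brass 58 [244 356  48   5 135] [267.1 358. ] [ 426.6 -212.    58. ]
brass 38 [257 229  18  13 201] [265.8 234.7] [ 538.5 -216.8   38. ]
brass 38 [244 356  48   5 135] [267.1 358. ] [ 409.3 -211.7   38. ]
```

View pics/w2.png

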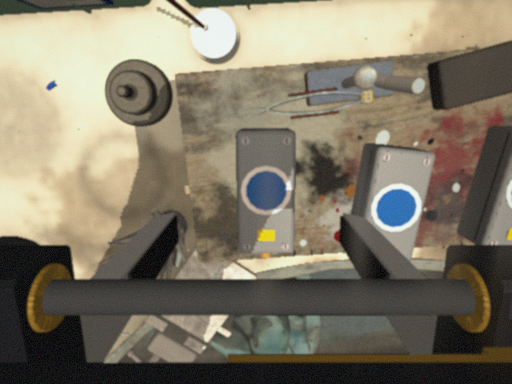

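The wrist view shows cassette A aligned with the tool, its lid spanning columns 238–295 and rows 128–252. That puts its centre at about (581,-217), so grasp straight down.

>>> jog_arm --pt "0.01 0 -0.35 0 0 0 0" --pt "0.01 0 -0.65 0 0 0 0.2" --pt "0.01 0 -0.85 0 0 0 0.3" --pt "0.01 0 -0.9 0 0 0 0.35" --pt "0.01 0 -0.9 0 0 0 1" --pt "0.01 0 -0.9 0 0 0 1" --pt "0.01 0 -0.9 0 0 0 1" --pt "0.01 0 -0.9 0 0 0 1" --grip_force 30

```text
clock: 7.68
eef_pos: [581.7, -217.7, 35.3]
eef_rot: [3.141, -0.003, -0.059]
wrist_force: [0.4, 0.3, -0.5]
finger_gap: 50.7
finger_force: 0.0
```

>>> jog_arm --pt "0 0 0 0 0 0 1" --pt "0 0 0 0 0 0 1" --pt "0 0 0 0 0 0 1" --pt "0 0 0.1 0 0 0 1" --pt "0 0 0.2 0 0 0 1" --pt "0 0 0.2 0 0 0 1" --pt "0 0 0.2 0 0 0 1" --pt "0 0 0.2 0 0 0 1"

```text
clock: 8.35
eef_pos: [580.8, -217.0, 57.3]
eef_rot: [-3.141, 0.0, -0.059]
wrist_force: [0.0, -0.5, -4.6]
finger_gap: 47.7
finger_force: 30.0
```

>>> jog_arm --pt "0 0 0 0 0 0 1" --pt "0 0 0 0 0 0 1"

```text
clock: 8.52
eef_pos: [580.7, -217.0, 56.9]
eef_rot: [-3.141, 0.001, -0.059]
wrist_force: [0.2, -0.4, -4.7]
finger_gap: 47.7
finger_force: 30.0
```

A weighs about 4.6 N, so it is the full one. I'll lift it and move towards the feeder for a close look.

>>> jog_arm --pt "0 0.1 0.25 0 0 0 1" --pt "0 0.3 0.55 0 0 0 1" --pt "0 0.5 0.85 0 0 0 1" --pt "0 0.6 1 0 0 0 1" --pt "0 0.6 1 0 0 0 1"

```text
clock: 8.93
eef_pos: [582.7, -143.2, 182.5]
eef_rot: [3.14, -0.007, -0.057]
wrist_force: [0.9, -0.6, -3.2]
finger_gap: 47.8
finger_force: 30.0
```

>>> jog_arm --pt "0 0.25 0.25 0 0 0 1" --pt "0 0.5 0.5 0 0 0 1" --pt "0 0.65 0.6 0 0 0 1" --pt "0 0.7 0.6 0 0 0 1" --pt "0 0.7 0.6 0 0 0 1" --pt "0 0.7 0.6 0 0 0 1"

```text
clock: 9.43
eef_pos: [580.5, -61.9, 247.3]
eef_rot: [3.142, 0.003, -0.059]
wrist_force: [0.6, 0.4, -5.4]
finger_gap: 47.7
finger_force: 30.0
```

Run:
```python
from h import *
c=wcam(); print(c["T"][:3,3].round(1)); np.savez("v1.npz",R=c["R"],t=c["t"],frame=c["frame"])
f=c["frame"]; print([(a,b) for a,b in red(f,(0,512,0,384),20)])
cr=f[:300,0:400]; cv2.imwrite("pics/w3.png",cv2.resize(cr,(800,600),interpolation=cv2.INTER_CUBIC)[:,:,::-1])
```

```text
[580.5 -61.9 247.3]
[(array([187, 316,  15,  38, 141], dtype=int32), array([195.7, 334.8]))]
```

View pics/w3.png

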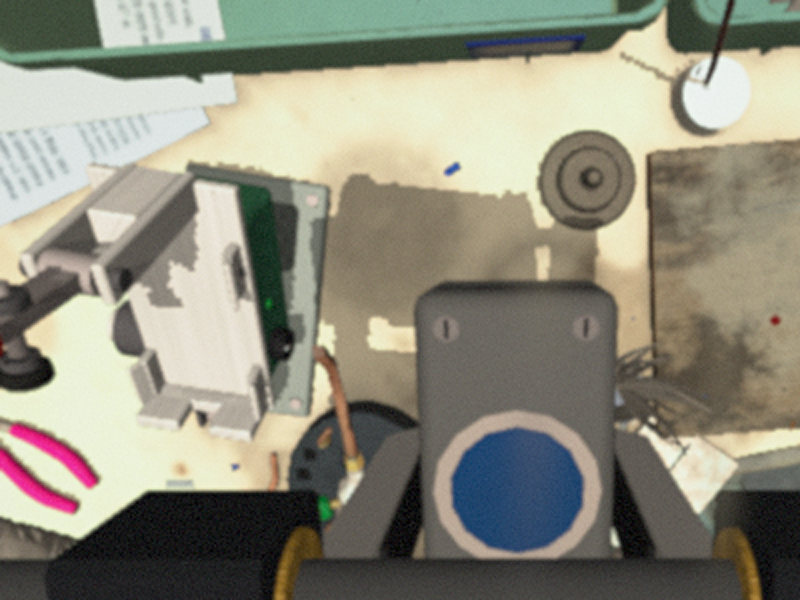

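The wrist crop shows the foot corners at (328,187), (308,412) and (190,162), the stop's slot at about (200,415), the cradle's upper edge at (195–240,185) and the hinge arm to the left. The gooseneck only shows at the bottom-left corner (20,540).

Run:
```python
from h import *
v=np.load("v1.npz"); c=cam("wrist"); c["R"],c["t"]=v["R"],v["t"]
for p in [(586,190,260),(567,159,230),(536,133,195),(499,116,155),(462,114,120),(423,125,90)]: print(p,proj(c,p).round())
for n,u,w,z in [("fTR",328,187,6),("fBR",308,412,6),("fTL",190,162,6)]: print(n,onz(c,u/2,w/2,z).round(1))
def Tc(o,yaw): 
    R=Ro.from_euler("z",yaw).as_matrix()@Ro.from_euler("y",-.52).as_matrix(); return lambda p: np.array(o)+R@np.array(p,float)
for o in [(592,107,80),(600,107,80)]:
  g=Tc(o,-.2)
  for n,p in dict(stopR=(-60,-26.5,28),stopL=(-60,26.5,28),slot=(-56,0,11),slotTR=(-56,-8,28),slotTL=(-56,8,28),floorUR=(52,-26.5,0),lipUR=(26,-26.5,12),lipUR2=(52,-28,19),lipLR=(-26,-28,19),cheekR=(74,-15,72),cheekL=(74,15,72)).items(): print(n,(proj(c,g(p))*2).round(),end="; ")
  print()
```

```text
(586, 190, 260) [-221.  259.]
(567, 159, 230) [-92. 263.]
(536, 133, 195) [  3. 278.]
(499, 116, 155) [ 66. 292.]
(462, 114, 120) [ 94. 306.]
(423, 125, 90) [104. 321.]
fTR [673.5  47.4   6. ]
fBR [532.8  78.5   6. ]
fTL [692.8 128.6   6. ]
stopR [245. 467.]; stopL [149. 454.]; slot [208. 433.]; slotTR [210. 458.]; slotTL [181. 454.]; floorUR [228. 273.]; lipUR [228. 331.]; lipUR2 [215. 297.]; lipLR [244. 414.]; cheekR [110. 329.]; cheekL [ 28. 317.]; 
stopR [243. 453.]; stopL [147. 441.]; slot [206. 420.]; slotTR [208. 444.]; slotTL [179. 440.]; floorUR [226. 256.]; lipUR [226. 315.]; lipUR2 [212. 279.]; lipLR [241. 400.]; cheekR [106. 307.]; cheekL [ 23. 296.];
```

The gooseneck's projection in this view confirms its position, so it really does cross the space above the cradle. The foot centre comes out at (613,104) and agrees with the cradle. Before relying on a path past the lamp, I'll find out whether it is solid by a slow touch with the back of a finger.

>>> jog_arm --pt "-0.1 0.25 -0.2 0 0 0 1" --pt "-0.25 0.5 -0.45 0 0 0 1" --pt "-0.37 0.8 -0.65 0 0 0 1" --pt "-0.37 1 -0.74 0 0 0 1" --pt "-0.37 1 -0.74 0 0 0 1" --pt "-0.37 1 -0.74 0 0 0 1"

```text
clock: 10.03
eef_pos: [535.9, 59.0, 159.1]
eef_rot: [3.141, 0.003, -0.058]
wrist_force: [0.4, -0.6, -3.8]
finger_gap: 47.7
finger_force: 30.0
```

>>> jog_arm --pt "0 0.04 0 0 0 0 1" --pt "0 0.08 0 0 0 0 1" --pt "0 0.12 0 0 0 0 1" --pt "0 0.12 0 0 0 0 1"

```text
clock: 10.37
eef_pos: [536.8, 73.4, 160.9]
eef_rot: [-3.141, -0.001, -0.06]
wrist_force: [0.1, 0.2, -4.6]
finger_gap: 47.6
finger_force: 30.0
```

Run:
```python
from h import *
c=wcam(); t=cam("top"); f=t["frame"][130:250,130:280]; print(manip.read_state()["wrist_force"].round(1),c["T"][:3,3].round(1))
s=cam("side")["frame"][170:290,180:330]
cv2.imwrite("pics/p1.png",cv2.resize(np.vstack([f,s]),None,fx=2.5,fy=2.5,interpolation=cv2.INTER_CUBIC)[:,:,::-1])
```

```text
[-0.5  0.5 -4.7] [536.8  73.4 160.9]
```

View pics/p1.png

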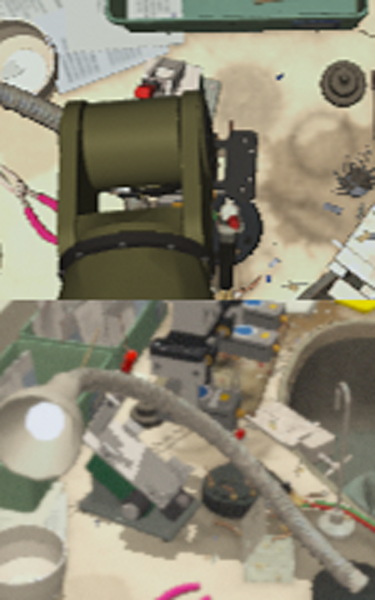

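The picture shows the gripper on the robot side of the feeder with nothing touched (top half: arm around (140,200); side half: gripper at (185,365), still clear of the gooseneck). I'll continue in small steps.

>>> jog_arm --pt "0 0.025 0 0 0 0 1" --pt "0 0.05 0 0 0 0 1" --pt "0 0.05 0 0 0 0 1"

```text
clock: 10.77
eef_pos: [536.5, 79.7, 160.7]
eef_rot: [-3.141, -0.0, -0.059]
wrist_force: [0.3, -0.2, -4.9]
finger_gap: 47.6
finger_force: 30.0
```

Run:
```python
from h import *
s=cam("side"); t=cam("top"); p=manip.read_state()["eef_pos"]; print(p, proj(s,p),proj(t,p), proj(s,p+[0,0,100]),proj(s,p+[0,36,35]))
```

```text
[536.50231046  79.36280868 160.62455179] [257.79591078 213.89144033] [200.1991678  199.94196345] [257.89416911 187.01139975] [254.7456518 210.7044632]
```

>>> jog_arm --pt "0 0.02 0 0 0 0 1" --pt "0 0.035 0 0 0 0 1" --pt "0 0.035 0 0 0 0 1"

```text
clock: 11.12
eef_pos: [536.5, 83.8, 160.6]
eef_rot: [-3.142, 0.0, -0.059]
wrist_force: [0.8, -0.1, -4.9]
finger_gap: 47.8
finger_force: 30.0
```

>>> jog_arm --pt "0 0.015 0 0 0 0 1" --pt "0 0.025 0 0 0 0 1" --pt "0 0.025 0 0 0 0 1"

```text
clock: 11.37
eef_pos: [536.5, 86.6, 160.6]
eef_rot: [-3.142, 0.0, -0.059]
wrist_force: [0.7, -0.4, -5.0]
finger_gap: 48.0
finger_force: 30.0
```

>>> jog_arm --pt "0 0.015 0 0 0 0 1" --pt "0 0.025 0 0 0 0 1" --pt "0 0.025 0 0 0 0 1"

```text
clock: 11.62
eef_pos: [536.5, 89.6, 160.6]
eef_rot: [-3.142, 0.0, -0.059]
wrist_force: [-0.4, 0.2, -4.7]
finger_gap: 47.1
finger_force: 30.0
```

>>> jog_arm --pt "0 0.015 0 0 0 0 1" --pt "0 0.02 0 0 0 0 1" --pt "0 0.02 0 0 0 0 1"

```text
clock: 11.87
eef_pos: [536.5, 92.0, 160.7]
eef_rot: [-3.142, -0.0, -0.059]
wrist_force: [-0.3, 0.7, -4.1]
finger_gap: 48.2
finger_force: 30.0
```

>>> jog_arm --pt "0 0.015 0 0 0 0 1" --pt "0 0.03 0 0 0 0 1" --pt "0 0.03 0 0 0 0 1"

```text
clock: 12.12
eef_pos: [536.5, 95.7, 160.6]
eef_rot: [-3.142, 0.0, -0.059]
wrist_force: [0.0, 0.5, -5.4]
finger_gap: 47.9
finger_force: 30.0
```

>>> jog_arm --pt "0 0.015 0 0 0 0 1" --pt "0 0.03 0 0 0 0 1" --pt "0 0.03 0 0 0 0 1"

```text
clock: 12.37
eef_pos: [536.5, 99.3, 160.6]
eef_rot: [-3.142, 0.0, -0.059]
wrist_force: [-0.2, 0.8, -4.4]
finger_gap: 47.8
finger_force: 30.0
```

>>> jog_arm --pt "0 0.015 0 0 0 0 1" --pt "0 0.03 0 0 0 0 1" --pt "0 0.03 0 0 0 0 1"

```text
clock: 12.62
eef_pos: [536.5, 103.0, 160.7]
eef_rot: [-3.141, -0.0, -0.059]
wrist_force: [0.6, -0.2, -3.9]
finger_gap: 48.0
finger_force: 30.0
```

The finger's back is now past the neck's centre line and the force hasn't changed, so the lamp doesn't block. I'll still go slowly and watch the forces. Next is a close look at the cradle.

>>> jog_arm --pt "0 0 0.25 0 0 0 1" --pt "0 0 0.5 0 0 0 1" --pt "-0.15 0 0.6 0 0 0 1" --pt "-0.3 0 0.6 0 0 0 1" --pt "-0.3 0 0.6 0 0 0 1" --pt "-0.3 0 0.6 0 0 0 1" --pt "-0.3 0 0.6 0 0 0 1" --pt "-0.3 0 0.6 0 0 0 1"

```text
clock: 13.28
eef_pos: [500.9, 102.6, 232.3]
eef_rot: [3.142, 0.0, -0.059]
wrist_force: [-0.3, 0.7, -4.5]
finger_gap: 48.0
finger_force: 30.0
```

Run:
```python
from h import *
c=wcam(); print(c["T"][:3,3].round(1), manip.read_state()["wrist_force"].round(1)); np.savez("v2.npz",R=c["R"],t=c["t"],frame=c["frame"])
f=c["frame"]; print([(a,b) for a,b in red(f,(0,512,0,384),20)])
for p in [(616,102,236),(613,104,80),(660,94,110),(567,86+28,60)]: print(proj(c,p).round())
cv2.imwrite("pics/w4.png",cv2.resize(f[0:240,110:430],None,fx=2.5,fy=2.5,interpolation=cv2.INTER_CUBIC)[:,:,::-1])
```

```text
[500.9 102.6 232.3] [-0.9 -0.  -5.5]
[(array([224,   0,  37,  18, 541], dtype=int32), array([242.2,   7.2])), (array([331, 180,  16,  16, 179], dtype=int32), array([338.7, 187.4])), (array([268, 341,  10,  13,  55], dtype=int32), array([272.2, 346.8]))]
[245.   3.]
[250.  61.]
[257.  -7.]
[243. 112.]
```

View pics/w4.png

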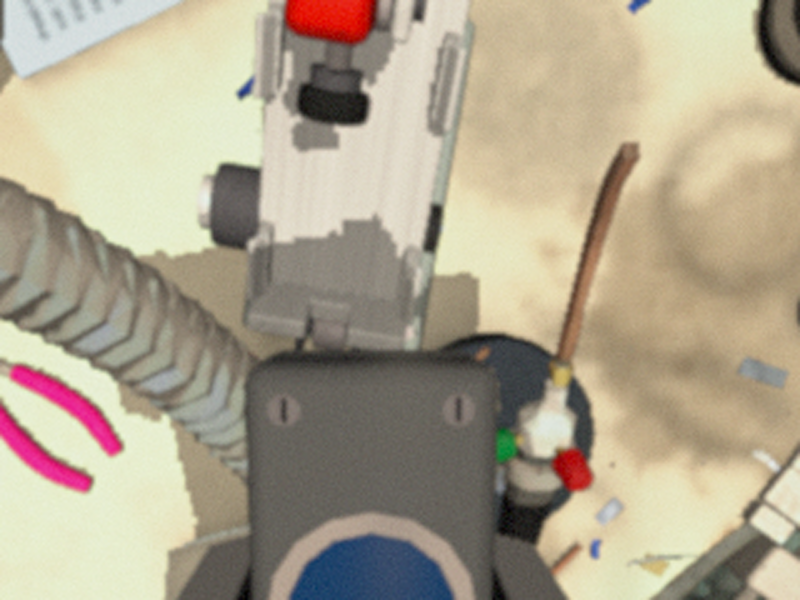

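The crop shows the stop's slot at about (330,318), the lower lips' upper ends at (262,227) and (422,250), and the upper lips' lower ends at (260,99) and (438,131). The sleeve is at (331,18) and the rubber foot at (333,103).

Run:
```python
from h import *
c=cam("wrist")
def use(n): v=np.load(n); c["R"],c["t"]=v["R"],v["t"]
use("v2.npz")
k=lambda u,v:(110+u/2.5,v/2.5)
P={}
for n,(u,v),xc,zc in [("slot",(330,318),-56,20),("LL",(262,227),-26,19),("LR",(422,250),-26,19),("UL",(260,99),26,19),("UR",(438,131),26,19)]:
    z=80+.4969*xc+.8678*zc; P[n]=onz(c,*k(u,v),z); print(n,P[n].round(1))
use("v1.npz"); print("slot v1",onz(c,100,207.5,80-.4969*56+20*.8678).round(1))
for n,u,w in [("fTR",328,187),("fBR",308,412),("fTL",190,162)]: print(n,onz(c,u/2,w/2,3).round(1))
mL=(P["LL"]+P["LR"])/2; mU=(P["UL"]+P["UR"])/2
print("widths",np.linalg.norm((P["LL"]-P["LR"])[:2]),np.linalg.norm((P["UL"]-P["UR"])[:2]))
d=(mU-P["slot"])[:2]; psi=np.arctan2(d[1],d[0]); d2=(mU-mL)[:2]; print("psi",psi,np.arctan2(d2[1],d2[0]),np.arctan2(*(P["LL"]-P["LR"])[:2])*-1,np.arctan2(*(P["UL"]-P["UR"])[:2])*-1)
ax=np.array([np.cos(-.22),np.sin(-.22)])
for n,p,xc,zc in [("slot",P["slot"],-56,20),("mL",mL,-26,19),("mU",mU,26,19)]: print(n,"origin",(p[:2]-ax*(xc*.8678-zc*.4969)).round(1))
```

```text
slot [552.2 116.1  69.5]
LL [588.  138.5  83.6]
LR [576.1  78.8  83.6]
UL [627.2 132.3 109.4]
UR [613.7  73.3 109.4]
slot v1 [552.2 116.6  69.5]
fTR [673.7  48.3   3. ]
fBR [532.   79.6   3. ]
fTL [693.2 130.    3. ]
widths 60.89813678249403 60.52721419208909
psi -0.1923701269362695 -0.15136085831801332 -0.19677937980173726 -0.2252222504719915
slot origin [609.4 103.3]
mL origin [613.3 101.7]
mU origin [607.7 105.7]
```

```bash
cat >> h.py <<'E'
O=np.array([610,104.3,80.]); PSI=-.21
Rc=(Ro.from_euler("z",PSI)*Ro.from_euler("y",-.52)).as_matrix()
def goal(xc,zc,yc=0): return O+Rc@np.array([xc,yc,zc],float)   # TCP point in cradle frame
def frac(target,Rt=None):
    s=manip.read_state(); d=(np.array(target)-s["eef_pos"])/120
    out=list(d.round(3))
    if Rt is not None: out+=list((Ro.from_matrix(Rt@Ro.from_euler("xyz",s["eef_rot"]).as_matrix().T).as_rotvec()/(np.pi/2)).round(3))
    return out
Rtool=Rc@np.diag([1,-1,-1.])
E
python3 - <<'E'
from h import *
c=cam("wrist"); L=lambda n:(c.update(dict(R=np.load(n)["R"],t=np.load(n)["t"])))
L("v1.npz"); r1=ray(c,10,184); L("v2.npz"); r2=ray(c,243,41)
X,e=tri([r1,r2]); print("foot",X.round(1),e,"cradle",(Rc.T@(X-O)).round(1)); print("sleeve cradle",(Rc.T@(np.array([616,102,236])-O)).round(1))
print("approach",goal(-3,85).round(1),frac(goal(-3,85),Rtool)); print(goal(-3,60).round(1),goal(5,60).round(1),goal(5,18).round(1),goal(0,15).round(1),Rc.round(3).tolist())
E
```

```text
foot [607.4 105.6 201.2] 0.8276013154762355 cradle [ 57.7   0.7 106.6]
sleeve cradle [ 83.   -1.  132.2]
approach [566.1 113.6 152.3] [np.float64(0.545), np.float64(0.092), np.float64(-0.666), np.float64(-0.044), np.float64(-0.329), np.float64(-0.094)]
[578.3 111.1 130.6] [585.1 109.6 134.6] [605.5 105.3  98.1] [602.7 105.9  93. ] [[0.849, 0.208, -0.486], [-0.181, 0.978, 0.104], [0.497, 0.0, 0.868]]
```

Foot and sleeve land within 1 mm of the cradle's mid-plane and give q≈1.77, so the cradle's pose is confirmed. Now tilt the cassette and approach.

>>> jog_arm --pt "0 0.03 0 -0.011 -0.08 -0.023 1" --pt "0 0.06 0 -0.022 -0.16 -0.047 1" --pt "0.05 0.09 -0.05 -0.033 -0.245 -0.07 1" --pt "0.15 0.092 -0.15 -0.044 -0.329 -0.094 1" --pt "0.25 0.092 -0.25 -0.044 -0.329 -0.094 1" --pt "0.35 0.092 -0.35 -0.044 -0.329 -0.094 1" --pt "0.35 0.092 -0.35 -0.044 -0.329 -0.094 1" --pt "0.35 0.092 -0.35 -0.044 -0.329 -0.094 1"

```text
clock: 14.1
eef_pos: [542.4, 113.5, 190.0]
eef_rot: [-3.141, -0.519, -0.21]
wrist_force: [0.4, 0.4, -4.0]
finger_gap: 47.7
finger_force: 30.0
```

>>> jog_arm --pt "0.1 0 -0.15 0 0 0 1" --pt "0.195 0 -0.316 0 0 0 1" --pt "0.195 0 -0.316 0 0 0 1" --pt "0.195 0 -0.316 0 0 0 1"

```text
clock: 14.43
eef_pos: [565.7, 113.4, 152.7]
eef_rot: [-3.141, -0.519, -0.211]
wrist_force: [-0.6, 0.0, -3.6]
finger_gap: 47.7
finger_force: 30.0
```

Run:
```python
from h import *
s=manip.read_state(); print(s["joints"].round(2),"tcp in cradle",(Rc.T@(s["eef_pos"]-O)).round(1)); print("to -3,62",frac(goal(-3,62),Rtool)); 
c=wcam(); f=c["frame"]
s2=cam("side"); t2=cam("top")
cr=s2["frame"][170:290,180:330]; w=f[:,:]
cv2.imwrite("pics/w5.png",np.hstack([cv2.resize(cr,(480,384)),w[:,100:412]])[:,:,::-1])
```

```text
[ 0.23  0.21  1.87 -0.38  0.61  2.27] tcp in cradle [-3.2 -0.3 85.6]
to -3,62 [np.float64(0.097), np.float64(-0.018), np.float64(-0.17), np.float64(-0.0), np.float64(-0.0), np.float64(0.0)]
```

View pics/w5.png

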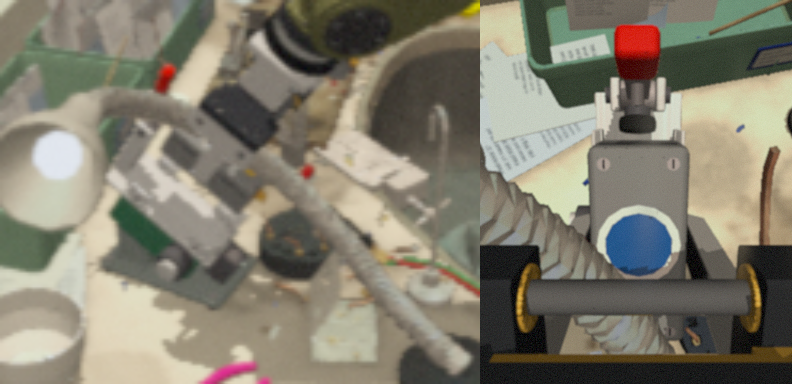

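The gripper is drawn right through the lamp neck with no force, so the lamp is only scenery. The cassette is lined up with the cradle, with the nozzle down and the spindle foot clear above. Descending.

>>> jog_arm --pt "0.05 -0.009 -0.085 0 0 0 1" --pt "0.097 -0.018 -0.17 0 0 0 1" --pt "0.097 -0.018 -0.17 0 0 0 1" --pt "0.147 -0.029 -0.141 0 0 0 1" --pt "0.19 -0.038 -0.22 0 0 0 1" --pt "0.236 -0.048 -0.3 0 0 0 1" --pt "0.236 -0.048 -0.3 0 0 0 1" --pt "0.236 -0.048 -0.3 0 0 0 1"

```text
clock: 15.25
eef_pos: [594.0, 107.7, 115.8]
eef_rot: [-3.141, -0.519, -0.21]
wrist_force: [-0.3, -0.3, -4.3]
finger_gap: 48.1
finger_force: 30.0
```

Run:
```python
from h import *
s=manip.read_state(); print("tcp in cradle",(Rc.T@(s["eef_pos"]-O)).round(1),"F cradle",(Rc.T@s["wrist_force"]).round(1)); print("to 4,25",frac(goal(4,25)),"4,19",frac(goal(4,19)))
```

```text
tcp in cradle [ 3.6 -0.  39.2] F cradle [-2.3 -0.4 -3.7]
to 4,25 [np.float64(0.06), np.float64(-0.013), np.float64(-0.101)] 4,19 [np.float64(0.084), np.float64(-0.018), np.float64(-0.144)]
```

>>> jog_arm --pt "0.03 -0.006 -0.05 0 0 0 1" --pt "0.06 -0.013 -0.101 0 0 0 1" --pt "0.073 -0.016 -0.123 0 0 0 1" --pt "0.084 -0.018 -0.144 0 0 0 1" --pt "0.084 -0.018 -0.144 0 0 0 1"

```text
clock: 15.67
eef_pos: [604.3, 105.6, 98.7]
eef_rot: [-3.141, -0.52, -0.21]
wrist_force: [-1.1, -0.9, -4.9]
finger_gap: 47.7
finger_force: 30.0
```

>>> jog_arm --pt "0.004 -0.001 -0.007 0 0 0 1" --pt "0.008 -0.002 -0.014 0 0 0 1" --pt "0.008 -0.002 -0.014 0 0 0 1"

```text
clock: 15.92
eef_pos: [605.2, 105.7, 98.4]
eef_rot: [-3.141, -0.521, -0.21]
wrist_force: [-8.3, 0.7, 3.3]
finger_gap: 47.4
finger_force: 30.0
```

```bash
cat > st.py <<'E'
from h import *
s=manip.read_state(); print("tcp in cradle",(Rc.T@(s["eef_pos"]-O)).round(1),"F cradle",(Rc.T@s["wrist_force"]).round(1),"M",s["moment"].round(2),"gap",s["finger_gap"].round(1))
E
python3 st.py
```

```text
Traceback (most recent call last):
  File "st.py", line 2, in <module>
    s=manip.read_state(); print("tcp in cradle",(Rc.T@(s["eef_pos"]-O)).round(1),"F cradle",(Rc.T@s["wrist_force"]).round(1),"M",s["moment"].round(2),"gap",s["finger_gap"].round(1))
                                                                                                                                                            ^^^^^^^^^^^^^^^^^^^^^
AttributeError: 'float' object has no attribute 'round'
```

Contact at a TCP height of 18.4, with about 11 N on the floor. I'll ease off slightly and slide it down the slope towards the stop.

```bash
sed -i 's/s\["finger_gap"\].round(1)/round(s["finger_gap"],1)/' st.py; python3 st.py
```

```text
tcp in cradle [ 4.8  0.3 18.4] F cradle [-5.5 -1.   7. ] M [-0.08  1.16 -0.21] gap 47.4
```

>>> jog_arm --pt "-0.004 0.001 0.007 0 0 0 1" --pt "-0.011 0.002 0.003 0 0 0 1" --pt "-0.018 0.004 -0.001 0 0 0 1" --pt "-0.025 0.005 -0.005 0 0 0 1" --pt "-0.025 0.005 -0.005 0 0 0 1"

```text
clock: 16.33
eef_pos: [602.1, 106.1, 96.9]
eef_rot: [-3.141, -0.521, -0.21]
wrist_force: [-1.0, -0.2, -5.8]
finger_gap: 47.8
finger_force: 30.0
```

```bash
python3 st.py
```

```text
tcp in cradle [ 1.4  0.1 18.7] F cradle [-3.7 -0.4 -4.6] M [0.22 0.65 0.05] gap 47.8
```

>>> jog_arm --pt "-0.007 0.0015 -0.004 0 0 0 1" --pt "-0.014 0.003 -0.008 0 0 0 1" --pt "-0.014 0.003 -0.008 0 0 0 1"

```text
clock: 16.58
eef_pos: [600.4, 106.5, 96.0]
eef_rot: [-3.141, -0.521, -0.21]
wrist_force: [0.7, 0.6, -4.4]
finger_gap: 47.9
finger_force: 30.0
```

>>> jog_arm --pt "-0.007 0.0015 -0.004 0 0 0 1" --pt "-0.014 0.003 -0.008 0 0 0 1" --pt "-0.014 0.003 -0.008 0 0 0 1"

```text
clock: 16.83
eef_pos: [600.0, 106.6, 96.3]
eef_rot: [-3.14, -0.524, -0.211]
wrist_force: [7.6, -3.9, -2.9]
finger_gap: 47.9
finger_force: 30.0
```

```bash
python3 st.py
```

```text
tcp in cradle [-0.8  0.2 19.2] F cradle [ 5.7 -2.2 -6.6] M [-0.51 -0.76 -0.28] gap 47.9
```

The stop is met at TCP x=-0.8, as expected. Next I ease the pressure and feel for the floor.

>>> jog_arm --pt "0.009 -0.002 0.005 0 0 0 1" --pt "0.009 -0.002 0.005 0 0 0 1"

```text
clock: 17.0
eef_pos: [600.2, 106.5, 96.0]
eef_rot: [-3.14, -0.521, -0.211]
wrist_force: [1.8, -1.5, -0.9]
finger_gap: 47.7
finger_force: 30.0
```

```bash
python3 st.py
```

```text
tcp in cradle [-0.7  0.1 18.9] F cradle [ 1.3 -1.1 -1.8] M [-0.11  0.06 -0.1 ] gap 47.7
```

>>> jog_arm --pt "0.004 -0.001 -0.007 0 0 0 1" --pt "0.006 -0.0015 -0.011 0 0 0 1" --pt "0.006 -0.0015 -0.011 0 0 0 1"

```text
clock: 17.25
eef_pos: [600.6, 106.6, 95.6]
eef_rot: [-3.141, -0.522, -0.21]
wrist_force: [-15.6, 0.4, 12.5]
finger_gap: 48.0
finger_force: 30.0
```

```bash
python3 st.py
```

```text
tcp in cradle [-0.6  0.3 18.4] F cradle [-7.1 -2.9 18.5] M [-0.49  1.41 -0.47] gap 48.0
```

The floor is felt at the same height at both x positions, so the cassette lies flat. I'll ease to a light touch and let go.

>>> jog_arm --pt "-0.006 0.001 0.009 0 0 0 1" --pt "-0.009 0.002 0.006 0 0 0 1" --pt "-0.009 0.002 0.006 0 0 0 1"

```text
clock: 17.5
eef_pos: [600.3, 106.7, 96.0]
eef_rot: [-3.14, -0.523, -0.211]
wrist_force: [4.2, -1.8, 1.6]
finger_gap: 47.9
finger_force: 30.0
```

```bash
python3 st.py
```

```text
tcp in cradle [-0.7  0.4 18.8] F cradle [ 4.7 -0.9 -0.8] M [-0.13 -0.41 -0.13] gap 47.9
```

>>> jog_arm --pt "0 0 0 0 0 0 0.45" --pt "0 0 0 0 0 0 0.4" --pt "0 0 0 0 0 0 0.35" --pt "0 0 0 0 0 0 0.3" --pt "0 0 0 0 0 0 0.3" --pt "0 0 0 0 0 0 0.3"

```text
clock: 18.0
eef_pos: [599.6, 106.7, 95.2]
eef_rot: [-3.141, -0.521, -0.21]
wrist_force: [0.4, -0.2, -0.1]
finger_gap: 65.9
finger_force: 0.0
```

```bash
python3 st.py
python3 - <<'E'
from h import *
c=wcam(); np.savez("v3.npz",R=c["R"],t=c["t"],frame=c["frame"])
for st,ce in blobs(mask(c["frame"],"blue"),200): print(st,ce.round(1))
print(proj(c,goal(0,40)).round(1),proj(c,goal(0,43)).round(1))
E
```

```text
tcp in cradle [-1.7  0.2 18.5] F cradle [ 0.3 -0.1 -0.2] M [0.09 0.25 0.04] gap 65.9
[ 226  213   64   60 2639] [256.7 244.3]
[258.7 245.4] [258.7 247.8]
```

The cassette is released, and its disc sits within about 1 mm of the home position. I'll back straight out along the normal, checking for drag, and then shut the fingers.

>>> jog_arm --pt "-0.02 0.004 0.036 0 0 0 0.3" --pt "-0.06 0.013 0.108 0 0 0 0.3" --pt "-0.12 0.026 0.217 0 0 0 0.3" --pt "-0.22 0.047 0.395 0 0 0 0.3" --pt "-0.324 0.069 0.579 0 0 0 0.3" --pt "-0.324 0.069 0.579 0 0 0 0.5" --pt "-0.324 0.069 0.579 0 0 0 1"

```text
clock: 18.63
eef_pos: [560.8, 115.3, 166.6]
eef_rot: [-3.139, -0.524, -0.211]
wrist_force: [-0.5, -0.3, -0.8]
finger_gap: 55.5
finger_force: 0.0
```

```bash
python3 st.py
python3 - <<'E'
from h import *
c=wcam(); np.savez("v4.npz",R=c["R"],t=c["t"],frame=c["frame"])
for st,ce in blobs(mask(c["frame"],"blue"),200): print(st,ce.round(1))
print("exp disc",proj(c,goal(0,40)).round(1),proj(c,goal(0,43)).round(1))
t=cam("top"); m=mask(t["frame"],"blue")
for st,ce in blobs(m,20):
    if 150<ce[0]<400 and 130<ce[1]<230: print("top",st,ce.round(1),onz(t,*ce,58).round(1))
E
```

```text
tcp in cradle [ -0.7   0.5 100.2] F cradle [-0.8 -0.4 -0.5] M [0.08 0.23 0.01] gap 55.5
[239 182  20  38 571] [248.9 200.3]
exp disc [259.3 202.6] [259.3 203.8]
top [188 179  10  10  73] [192.6 183.5] [598.5 117.2  58. ]
top [371 184   9  10  69] [374.9 188.6] [ 570.8 -432.7   58. ]
top [335 188  10  10  70] [339.2 192.1] [ 562.4 -324.4   58. ]
```

Run:
```python
from h import *
t=cam("top")
for p in (goal(0,40),goal(0,43),goal(5,40),goal(10,40)): print(proj(t,p).round(1))
v=np.load("v4.npz"); f=v["frame"]
# lid edges in v4: bright/dark profile along expected centre line top end
c=wcam()
for n,p in dict(upEnd=(52,0,40),upL=(52,24,40),upR=(52,-24,40)).items(): print(n,proj(c,goal(p[0],p[2],p[1])).round(1))
g=cv2.cvtColor(f,cv2.COLOR_RGB2GRAY); u=int(proj(c,goal(52,40,14))[0]); w=int(proj(c,goal(52,40,14))[1]); print("col",u,g[w-14:w+15,u].tolist())
```

```text
[192.4 183.2]
[192.1 183.6]
[192.5 181.6]
[192.7 180. ]
upEnd [258.4 128.9]
upL [223.7 128.9]
upR [293.1 128.9]
col 238 [156, 130, 116, 125, 132, 129, 128, 130, 128, 127, 129, 127, 127, 131, 129, 129, 131, 112, 83, 58, 51, 69, 74, 76, 78, 81, 82, 83, 88]
```

>>> jog_arm --pt "-0.1 0.021 0.18 0 0 0 1" --pt "-0.22 0.047 0.395 0 0 0 1" --pt "-0.324 0.069 0.579 0 0 0 1" --pt "-0.324 0.069 0.579 0 0 0 1" --pt "-0.324 0.069 0.579 0 0 0 1" --pt "-0.324 0.069 0.579 0 0 0 1"

```text
clock: 19.33
eef_pos: [521.9, 123.0, 232.9]
eef_rot: [-3.141, -0.519, -0.21]
wrist_force: [0.6, -0.7, -0.9]
finger_gap: 1.8
finger_force: 0.0
```

>>> jog_arm --pt "0.2 -0.043 0.117 0 0 0 1" --pt "0.4 -0.085 0.234 0 0 0 1" --pt "0.6 -0.128 0.35 0 0 0 1" --pt "0.814 -0.173 0.476 0 0 0 1" --pt "0.814 -0.173 0.476 0 0 0 1" --pt "0.814 -0.173 0.476 0 0 0 1" --pt "0.814 -0.173 0.476 0 0 0 1"

```text
clock: 19.92
eef_pos: [619.1, 102.2, 289.0]
eef_rot: [3.141, -0.518, -0.21]
wrist_force: [-0.3, 0.1, -0.9]
finger_gap: 0.3
finger_force: 0.0
```

```bash
python3 st.py
python3 - <<'E'
from h import *
print("to 115,134",frac(goal(115,134),Rtool))
E
```

```text
tcp in cradle [ 1.119e+02 -1.000e-01  1.768e+02] F cradle [-0.7  0.1 -0.6] M [ 0.11  0.19 -0.01] gap 0.3
to 115,134 [np.float64(0.195), np.float64(-0.04), np.float64(-0.296), np.float64(-0.0), np.float64(-0.001), np.float64(0.0)]
```

The top-view disc at (192.6,183.5) matches the home prediction of (192.4,183.2), and the two empties are unmoved. Now I lower the shut fingers behind the sleeve and work out the sweep.

>>> jog_arm --pt "0.06 -0.012 -0.09 0 0 0 1" --pt "0.13 -0.027 -0.2 0 0 0 1" --pt "0.195 -0.04 -0.296 0 0 0 1" --pt "0.195 -0.04 -0.296 0 0 0 1" --pt "0.195 -0.04 -0.296 0 0 0 1"

```text
clock: 20.33
eef_pos: [642.7, 97.6, 254.4]
eef_rot: [-3.142, -0.519, -0.21]
wrist_force: [0.4, -0.3, 0.0]
finger_gap: 0.3
finger_force: 0.0
```

```bash
python3 st.py
python3 - <<'E'
from h import *
for q in (1.77,1.6,1.45,1.3,1.15,1.0,.85,.7,.55,.4,.25,.12,.05,0):
    x=74-62*np.cos(q)+6*np.sin(q)+8; z=66+62*np.sin(q)+6*np.cos(q)+8; print(q,round(x,1),round(z,1),((goal(x,z)-goal(115,134))/120).round(3).tolist())
E
```

```text
tcp in cradle [115.6   0.2 134.7] F cradle [ 0.4 -0.2 -0.2] M [0.11 0.3  0.01] gap 0.3
1.77 100.2 133.6 [-0.103, 0.022, -0.064]
1.6 89.8 135.8 [-0.185, 0.04, -0.091]
1.45 80.5 136.3 [-0.253, 0.054, -0.126]
1.3 71.2 135.3 [-0.315, 0.067, -0.172]
1.15 62.2 133.0 [-0.37, 0.079, -0.226]
1.0 53.6 129.4 [-0.416, 0.089, -0.288]
0.85 45.6 124.5 [-0.453, 0.096, -0.356]
0.7 38.4 118.5 [-0.479, 0.102, -0.429]
0.55 32.3 111.5 [-0.494, 0.105, -0.505]
0.4 27.2 103.7 [-0.498, 0.106, -0.583]
0.25 23.4 95.2 [-0.49, 0.105, -0.66]
0.12 21.2 87.4 [-0.475, 0.101, -0.726]
0.05 20.4 83.1 [-0.463, 0.099, -0.76]
0 20.0 80.0 [-0.453, 0.097, -0.784]
```

>>> jog_arm --pt "-0.103 0.022 -0.064 0 0 0 1" --pt "-0.185 0.04 -0.091 0 0 0 1" --pt "-0.253 0.054 -0.126 0 0 0 1" --pt "-0.315 0.067 -0.172 0 0 0 1" --pt "-0.37 0.079 -0.226 0 0 0 1" --pt "-0.416 0.089 -0.288 0 0 0 1" --pt "-0.416 0.089 -0.288 0 0 0 1"

```text
clock: 20.92
eef_pos: [591.9, 108.5, 220.0]
eef_rot: [-3.141, -0.519, -0.21]
wrist_force: [-0.8, 0.4, -1.5]
finger_gap: 0.2
finger_force: 0.0
```

```bash
python3 st.py
python3 - <<'E'
from h import *
c=wcam(); print([(a,b) for a,b in red(c["frame"],(100,420,0,384),40)])
S=lambda q:goal(74-62*np.cos(q),66+62*np.sin(q)+6)
for q in (1.77,1.4,1.2,1.0,.9): print(q,proj(c,S(q)).round())
E
```

```text
tcp in cradle [ 53.4   0.4 130.7] F cradle [-1.5  0.2 -0.9] M [0.09 0.24 0.03] gap 0.2
[(array([371, 341,  18,  23, 260], dtype=int32), array([379.6, 351.9]))]
1.77 [259. 176.]
1.4 [259. 217.]
1.2 [259. 235.]
1.0 [259. 250.]
0.9 [259. 255.]
```

>>> jog_arm --pt "-0.037 0.007 -0.068 0 0 0 1" --pt "-0.063 0.013 -0.141 0 0 0 1" --pt "-0.078 0.016 -0.217 0 0 0 1" --pt "-0.082 0.017 -0.295 0 0 0 1" --pt "-0.074 0.016 -0.372 0 0 0 1" --pt "-0.059 0.012 -0.438 0 0 0 1" --pt "-0.059 0.012 -0.438 0 0 0 1"

```text
clock: 21.55
eef_pos: [585.6, 109.4, 166.4]
eef_rot: [3.141, -0.518, -0.21]
wrist_force: [0.1, -0.0, -0.5]
finger_gap: 0.5
finger_force: 0.0
```

```bash
python3 st.py
python3 - <<'E'
from h import *
s=cam("side"); print(red(s["frame"],(200,290,170,260)))
S=lambda q:goal(74-62*np.cos(q),66+62*np.sin(q))
for q in (1.77,1.0,.5,.12,0): print(q,proj(s,S(q)).round(1))
E
```

```text
tcp in cradle [21.3 -0.  87.3] F cradle [-0.2 -0.  -0.4] M [ 0.06  0.17 -0.  ] gap 0.5
[(array([238, 218,   8,   5,  26], dtype=int32), array([241.6, 220. ])), (array([275, 222,   3,   3,   8], dtype=int32), array([275.9, 222.9]))]
1.77 [229.8 194.5]
1.0 [239.8 205.4]
0.5 [241.9 213.9]
0.12 [240.7 219.5]
0 [239.9 220.9]
```

The side view has the sleeve at (241.6,220), so q≈0.1. Pressing down the rest gently.

>>> jog_arm --pt "0.006 -0.001 -0.011 0 0 0 1" --pt "0.012 -0.003 -0.022 0 0 0 1" --pt "0.016 -0.003 -0.029 0 0 0 1" --pt "0.016 -0.003 -0.029 0 0 0 1"

```text
clock: 21.93
eef_pos: [588.0, 109.4, 165.3]
eef_rot: [-3.14, -0.521, -0.211]
wrist_force: [0.4, -0.7, -0.2]
finger_gap: 0.5
finger_force: 0.1
```

```bash
python3 st.py
```

```text
tcp in cradle [22.9  0.4 85.2] F cradle [ 0.4 -0.6 -0.5] M [0.06 0.29 0.02] gap 0.5
```

>>> jog_arm --pt "0.004 -0.001 -0.007 0 0 0 1" --pt "0.008 -0.002 -0.014 0 0 0 1" --pt "0.008 -0.002 -0.014 0 0 0 1"

```text
clock: 22.18
eef_pos: [588.9, 109.2, 163.5]
eef_rot: [-3.141, -0.521, -0.211]
wrist_force: [-0.3, 0.2, 1.0]
finger_gap: 0.6
finger_force: 0.1
```

```bash
python3 st.py
```

```text
tcp in cradle [22.7  0.4 83.2] F cradle [0.2 0.1 1.1] M [ 0.14  0.24 -0.04] gap 0.6
```

>>> jog_arm --pt "0.004 -0.001 -0.007 0 0 0 1" --pt "0.008 -0.002 -0.014 0 0 0 1" --pt "0.008 -0.002 -0.014 0 0 0 1"

```text
clock: 22.43
eef_pos: [589.8, 109.0, 161.9]
eef_rot: [-3.14, -0.521, -0.211]
wrist_force: [-3.4, 0.0, 2.7]
finger_gap: 0.5
finger_force: 2.0
```

```bash
python3 st.py
```

```text
tcp in cradle [22.7  0.4 81.4] F cradle [-1.5 -0.7  4. ] M [ 0.14  0.53 -0.06] gap 0.5
```

>>> jog_arm --pt "0.003 -0.001 -0.006 0 0 0 1" --pt "0.003 -0.001 -0.006 0 0 0 1"

```text
clock: 22.6
eef_pos: [590.0, 109.0, 161.6]
eef_rot: [-3.14, -0.521, -0.211]
wrist_force: [-10.4, -0.2, 9.6]
finger_gap: 0.6
finger_force: 6.8
```

```bash
python3 st.py
```

```text
tcp in cradle [22.8  0.4 81. ] F cradle [-4.  -2.3 13.4] M [ 0.12  1.13 -0.07] gap 0.6
```

The arm meets a firm stop at 81.0 (13 N). I'll lift off, then check the cassette's seating by touching the lid near its lower end. The touch should come at TCP z≈49.

>>> jog_arm --pt "-0.03 0.006 0.055 0 0 0 1" --pt "-0.061 0.013 0.109 0 0 0 1" --pt "-0.061 0.013 0.109 0 0 0 1" --pt "-0.25 0.053 -0.002 0 0 0 1" --pt "-0.429 0.091 -0.106 0 0 0 1" --pt "-0.429 0.091 -0.106 0 0 0 1" --pt "-0.429 0.091 -0.106 0 0 0 1"

```text
clock: 23.18
eef_pos: [538.4, 120.0, 148.5]
eef_rot: [-3.141, -0.521, -0.21]
wrist_force: [1.1, -0.5, 0.5]
finger_gap: -0.0
finger_force: 0.0
```

```bash
python3 st.py;  python3 - <<'E'
from h import *
s=cam("side"); t=cam("top"); print(red(s["frame"],(200,290,170,260)),red(t["frame"],(150,240,140,200)))
S=lambda q:goal(74-62*np.cos(q)+5*np.sin(q),66+62*np.sin(q)+5*np.cos(q))
for q in (.2,.1,.05,0,-.05): print(q,proj(s,S(q)).round(1),proj(t,S(q)).round(1))
c=wcam(); b=red(c["frame"],(0,512,0,384),30); print(b)
for q in (.2,.1,.05,0,-.05): print(q,proj(c,S(q)).round(1))
E
```

```text
tcp in cradle [-29.5   0.4  95.8] F cradle [ 1.3 -0.3 -0.1] M [0.12 0.2  0.  ] gap -0.0
[(array([238, 217,   7,   8,  36], dtype=int32), array([241.1, 220.4])), (array([275, 222,   3,   3,   8], dtype=int32), array([275.9, 222.9]))] [(array([188, 180,   6,   9,  47], dtype=int32), array([190.6, 184.3]))]
0.2 [241.6 217.3] [189. 184.]
0.1 [241.1 218.7] [189.5 183.7]
0.05 [240.9 219.4] [189.7 183.4]
0 [240.5 220. ] [190.  183.2]
-0.05 [240.2 220.6] [190.3 182.8]
[(array([ 246,  137,   25,   45, 1058], dtype=int32), array([258. , 158.9]))]
0.2 [259.3 154.2]
0.1 [259.3 155.4]
0.05 [259.3 155.5]
0 [259.3 155.4]
-0.05 [259.3 155. ]
```

>>> jog_arm --pt "0.06 -0.013 -0.108 0 0 0 1" --pt "0.12 -0.025 -0.215 0 0 0 1" --pt "0.168 -0.036 -0.3 0 0 0 1" --pt "0.168 -0.036 -0.3 0 0 0 1"

```text
clock: 23.67
eef_pos: [559.5, 114.8, 110.9]
eef_rot: [-3.142, -0.519, -0.211]
wrist_force: [-0.8, 0.2, 0.2]
finger_gap: 0.6
finger_force: 0.0
```

```bash
python3 st.py
```

```text
tcp in cradle [-29.4  -0.3  52.5] F cradle [-0.6  0.1  0.6] M [0.09 0.22 0.  ] gap 0.6
```

>>> jog_arm --pt "0.004 -0.001 -0.007 0 0 0 1" --pt "0.008 -0.002 -0.014 0 0 0 1" --pt "0.008 -0.002 -0.014 0 0 0 1"

```text
clock: 23.92
eef_pos: [560.1, 115.2, 111.5]
eef_rot: [-3.14, -0.522, -0.211]
wrist_force: [-0.0, 0.3, -0.6]
finger_gap: 0.3
finger_force: 0.0
```

```bash
python3 st.py
```

```text
tcp in cradle [-28.7   0.3  52.7] F cradle [-0.3  0.2 -0.5] M [ 0.1   0.24 -0.02] gap 0.3
```

>>> jog_arm --pt "0.004 -0.001 -0.007 0 0 0 1" --pt "0.004 -0.001 -0.007 0 0 0 1"

```text
clock: 24.08
eef_pos: [560.4, 115.1, 110.3]
eef_rot: [-3.14, -0.522, -0.211]
wrist_force: [0.5, -0.0, 0.1]
finger_gap: 0.8
finger_force: 0.0
```

```bash
python3 st.py
```

```text
tcp in cradle [-29.    0.3  51.6] F cradle [ 0.5  0.1 -0.2] M [ 0.11  0.23 -0.02] gap 0.8
```

>>> jog_arm --pt "0.004 -0.001 -0.007 0 0 0 1" --pt "0.004 -0.001 -0.007 0 0 0 1"

```text
clock: 24.25
eef_pos: [560.8, 114.9, 109.1]
eef_rot: [-3.14, -0.521, -0.211]
wrist_force: [0.5, 0.0, 0.2]
finger_gap: 0.8
finger_force: 0.0
```

>>> jog_arm --pt "0.004 -0.001 -0.007 0 0 0 1" --pt "0.004 -0.001 -0.007 0 0 0 1"

```text
clock: 24.42
eef_pos: [561.3, 114.8, 108.4]
eef_rot: [-3.141, -0.521, -0.211]
wrist_force: [-3.0, -0.4, 3.4]
finger_gap: 0.2
finger_force: 2.4
```

```bash
python3 st.py
```

```text
tcp in cradle [-29.1   0.1  49.5] F cradle [-0.8 -1.   4.4] M [ 0.02  0.38 -0.09] gap 0.2
```

The lid is felt at 49.5, so the cassette is flat and the arm is right down. I'll retreat and make a final check.

>>> jog_arm --pt "-0.02 0.004 0.036 0 0 0 1" --pt "-0.08 0.017 0.145 0 0 0 1" --pt "-0.2 0.043 0.36 0 0 0 1" --pt "-0.36 0.077 0.64 0 0 0 1" --pt "-0.48 0.103 0.86 0 0 0 1" --pt "-0.48 0.103 0.86 0 0 0 1" --pt "-0.48 0.103 0.86 0 0 0 1" --pt "-0.48 0.103 0.86 0 0 0 1"

```text
clock: 25.08
eef_pos: [503.6, 127.1, 210.9]
eef_rot: [-3.141, -0.521, -0.21]
wrist_force: [0.4, -0.1, -0.3]
finger_gap: 0.5
finger_force: 0.0
```

```bash
python3 st.py
python3 - <<'E'
from h import *
c=wcam(); f=c["frame"]
S=lambda q:goal(74-62*np.cos(q)+6*np.sin(q),67+62*np.sin(q)+6*np.cos(q))
print(red(f,(0,512,0,384),30)); print([proj(c,S(q)).round(1).tolist() for q in (.2,.1,0)])
for st,ce in blobs(mask(f,"blue"),60): print("blue",st,ce.round(1))
print("disc exp",proj(c,goal(0,41)).round(1), "upper corners",[proj(c,goal(52,41,y)).round(1).tolist() for y in(24,-24)])
g=cv2.cvtColor(f,cv2.COLOR_RGB2GRAY)
for y in (18,-18):
    u,w=proj(c,goal(52,41,y)).astype(int); print(y,u,w,g[w-12:w+13,u].tolist())
t=cam("top"); print([ce.round(1).tolist() for st,ce in blobs(mask(t["frame"],"blue"),20) if 150<ce[0]<400 and 130<ce[1]<230], red(t["frame"],(150,240,140,200)))
E
```

```text
tcp in cradle [-2.940e+01  1.000e-01  1.677e+02] F cradle [ 0.2 -0.  -0.5] M [ 0.12  0.21 -0.01] gap 0.5
[(array([249, 129,  18,  33, 574], dtype=int32), array([257.5, 144.8])), (array([364, 236,  18,  16, 195], dtype=int32), array([372.2, 243.9]))]
[[258.6, 140.7], [258.6, 142.0], [258.6, 142.5]]
blue [242 139  13  27 107] [245.5 151.9]
disc exp [258.6 152.4] upper corners [[231.3, 93.3], [286.0, 93.3]]
18 238 93 [207, 206, 202, 198, 189, 187, 188, 181, 173, 157, 149, 153, 145, 141, 125, 106, 87, 94, 110, 125, 129, 134, 145, 150, 153]
-18 279 93 [212, 206, 207, 208, 209, 206, 210, 209, 207, 211, 209, 208, 212, 205, 195, 167, 130, 120, 127, 131, 128, 135, 141, 149, 157]
[[195.5, 184.2], [374.9, 188.5], [339.2, 192.0]] [(array([188, 180,   6,   9,  47], dtype=int32), array([190.6, 184.3]))]
```

```bash
python3 -c "
from cell import manip
print(manip.sign_off())"
```

```text
the job is handed in; nothing more can be done
None
```

Handed in at about 25 s: cassette A was the full one and now lies home in the cradle with the hold-down arm down on it. The empties B and C are flat on the board. The nozzle in its slot I could not see; I judged it from the cassette's position and from touch.

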